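Shut the hasp of the bench locker and pin it

TASK

Swing the steel hasp of the blue bench locker fully shut, over its staple and flat against the doors; then take the collared steel pin out of the wooden rack and drop it upright through the eye of the staple until its collar sits on the staple. The staple's slotted screws let it sit a little to either side, so find the eye by looking or by feel. Leave the other things on the bench and in the rack where they are.

Things in the scene. Friction and masses are not known exactly. Their poses are not given: they have to be found in the camera images.
- locker: Low blue sheet-steel locker fixed on the bench, 180 (x) x 320 (y) x 105 mm high. Origin: centre of its underside. Its +x face, 90 mm from the origin, is the door front with hasp and staple; z is up. The staple is a steel tongue sticking out level from the doors, 36 mm out, 28 mm wide (y), 8 mm thick, with an eye in it.
- hasp_hinge (a point): Point on the hasp's upright hinge axis, 5 mm in front of the door face, at mid-height of the strap (81 mm above the bench). Fixed to the locker, axes as the locker's.
- hasp (a joint): Angle of the hasp, a stiff hinge that stays where it is left. 0: shut, the strap runs from the hinge along the locker's +y, flat against the doors; pi/2: it sticks straight out along the locker's +x; up to 2.0.
- hasp_end (a point): Free end of the hasp strap, at mid-height, 136 mm from the hinge axis. The strap is steel, 4 mm thick, 36 mm high (63 to 99 mm above the bench); solid from 0 to 72 mm from the hinge axis, then a slot 14 mm high up to 126 mm, through which the staple passes.
- catch (a point): Nominal centre of the staple's eye, on the staple's top surface, 85 mm above the bench, 22 mm in front of the door face. The eye is upright, right through, 15 mm (locker x) by 11.5 mm (locker y). The real staple with its eye may sit up to 8 mm from this point towards the locker's +y or -y; its height and distance from the doors are exact.
- rack: Wooden block fixed on the bench, 200 (x) x 60 (y) x 40 mm high, origin at the centre of its underside, with three bores 11 mm wide and 30 mm deep at x = -65, 0 and +65 mm; each holds one upright piece.
- pin: Loose steel drop pin standing in one bore of the rack. Origin: centre of its foot, z up along the pin. Shank 10 mm diameter from 0 to 50 mm with a 1 mm chamfered foot; collar 20 mm diameter from 50 to 55 mm; plain round grip 14 mm diameter from 55 to 88 mm (top).
- dowel: Bystander: plain wooden dowel, 10 mm diameter, 80 mm long, upright in another bore. Origin at its foot.
- punch: Bystander: dark steel punch, 10 mm diameter, 62 mm long with a 16 mm wide grip at its top, upright in another bore. Origin at its foot.
- hammer: Bystander: hammer with a wooden handle, about 300 mm long, lying on the bench beyond the locker.
- glue: Bystander: white glue bottle with orange cap, 60 mm diameter, 150 mm high, to the right. Origin: centre of its foot.
- offcut: Bystander: wooden offcut 160 x 70 x 45 mm lying on the bench. Origin: centre of its underside.

How it is judged:
On the way, in this order (a step that is already met when the one before it is completed fails the run):
1. the hasp is shut against the doors (value of joint hasp below 0.07 rad), for 0.2 s.
2. the pin stands in the staple's eye, hasp still shut (value of joint hasp below 0.07 rad and z of pin in the frame of locker between 0.029 and 0.041 m and angle between pin's own z axis and vertical below 0.2 rad and horizontal distance between pin and catch below 0.018 m), for 0.2 s.
At the end, for the whole second after the job is handed in: The hasp is shut to within 0.07 rad; the pin is released and at rest, upright within 0.2 rad in the staple's eye (within 18 mm of the nominal point), its collar down on the staple so that its foot is 29 to 41 mm above the bench (all of step 2 and linear speed of pin below 0.02 m/s and contact force between pin and the fingers below 0.1 N); the robot touches nothing.
It fails at once if a bystander is moved more than 25 mm (distance of any of dowel, punch, hammer, glue, offcut from where it was at the start of the episode above 0.025 m).
It also fails if it takes over 64 s, if anything falls off the work surface, if the arm or the gripper's body presses on something with over 40 N, if the wrist force passes 120 N, or if a joint passes its speed limit or range.

ROBOT

A 6-joint arm with a two-finger parallel gripper is mounted at the origin on the work surface. World frame = base frame: x ahead of the robot, y to its left, z up, the work surface at z = 0. Lengths are in m, angles in rad, forces in N, time in s.
With the tool pointing down it reaches from about 0.35 to 0.875 m from the base axis. Payload 15.5 kg.
Tool frame: the origin (TCP) lies midway between the tips of the shut fingers; the grasp point (between the pads) lies 19 mm behind it; z points along the fingers, y is the line along which they close (so a half turn about z gives the same grasp; the last joint's range is limited). The gripper opens to 85 mm and grips with 20 to 120 N. Pads are 22 mm wide; open, the fingers measure 114 mm over their backs; the gripper's body (76 mm by 85 mm) begins 54 mm behind the grasp point. The pads swing forward as they close: fully open they stand 13 mm farther back than shut.
Start: joints at [1.187, 0.494, 1.345, -0, 1.302, -0.096], TCP at [0.178, 0.599, 0.231] pointing down, gripper open.
Joint ranges: [-2.91, 2.91], [-0.82, 2.16], [0.22, 2.67], [-1.22, 4.37], [0.12, 2.79], [-3.08, 3.08]. Speed limits (rad/s): [1.89, 1.89, 2.57, 3.01, 3.01, 3.01].

INTERFACE

Orientations are given as a rotation vector (axis times angle).
In Python, from bench import robot gives the robot as it stands. The module is installed in compiled form; this text tells all that it offers.
- The arm moves only by the shell command python3 -m jog 'ROWS' [FORCE]. ROWS is JSON, a list of rows, each a list of 5 numbers: the finger opening in mm, from 0 to 85.4, then the shift along the world's x, y, z in mm, then the turn about the world's z in degrees. In form: [[grip, tx, ty, tz, yaw], ...]. A call has 1 to 5 rows; each row shifts and turns the commanded pose from where the row before left it; what a row does not reach is not made up. A row lasts 1/12 s, in which the tool goes at most 41.7 mm and 7.16 degrees, less where a joint would pass 70% of its speed; a pose out of reach is approached as far as the arm can. A call with a gripper value outside its range is refused whole. The fingers move at their own pace and stop on an object; FORCE is the grip in N (left out, the last holds). Time passes only in rows, so rows that do not move let the fingers close. It gives the time, the measured TCP pose, the force, the opening and the grip force at its end, in the units of the state.
- robot.get_obs(): the state, without advancing time (a new reading comes with each control period).
- robot.read_camera(name): name is "side" or "top"; returns a dict with "image" (400x640x3 uint8, blue, green, red), "range_z" (400x640 float32, m along the optical axis (not along the pixel's ray), 0 where there is no reading), "fx", "fy", "cx", "cy" (pixels), "k1" (the pictures are not rectified: a ray, as slopes to the right and down, at radius r is drawn at 1 + k1 r^2 times it, then the intrinsics apply), "R" (3x3) and "t" (3): a world point X has camera coordinates R X + t. Camera axes: x right, y down, z forward; pixel columns grow to the right and rows downward; lengths in m; the calibration is good to about 2 mm. A picture is of the moment at which its call begins.
- robot.sign_off(): hands the job in; it is judged then, once.
The state is a dict: "time_s": time; "joint_pos": joint angles; "qvel": joint speeds; "joint_torque": joint torques, N m; "ee_pos": TCP position; "eef_rot": TCP orientation; "contact_force": force on the tool from outside, world axes, zero at the start; "wrist_torque": the same for the moment, N m; "finger_gap": finger opening in m; "finger_force": force on a finger pad.
Only numpy, scipy, OpenCV 4.12 (cv2) and the standard library are available. Lean on these libraries where they do the work, as an engineer would, in place of code of your own. Each camera call takes 0.05 s, during which the arm holds its last target. There are 200 camera calls.

## Working session

There is one attempt and no reset: what is moved stays moved. The work goes in short steps, Python scripts to look and compute and a shell command to move; the robot and the scene stay as the last step left them, time stands still between calls to the robot, and variables do not carry over. Pictures are saved under pics/ and viewed, at most 10 in all, crops included, and the job is handed in when it is done.

```bash
mkdir -p pics; cat > h.py <<'E'
import numpy as np, cv2
from bench import robot
def cam(n):
    return robot.read_camera(n)
def world(c,u,v,z=None):
    """pixel -> world by depth (3x3 median) or on plane z"""
    x=(u-c['cx'])/c['fx']; y=(v-c['cy'])/c['fy']; a,b=x,y
    for _ in range(20):
        s=1+c['k1']*(a*a+b*b); a,b=x/s,y/s
    R=np.array(c['R']);t=np.array(c['t']); d=np.array([a,b,1.])
    if z is None:
        p=c['range_z'][int(v)-1:int(v)+2,int(u)-1:int(u)+2]; p=p[p>0]
        if not len(p): return None
        return R.T@(d*np.median(p)-t)
    o=-R.T@t; r=R.T@d
    return o+r*(z-o[2])/r[2]
def proj(c,X):
    p=np.array(c['R'])@np.array(X)+np.array(c['t']); a,b=p[0]/p[2],p[1]/p[2]
    s=1+c['k1']*(a*a+b*b); return np.array([c['fx']*a*s+c['cx'],c['fy']*b*s+c['cy']])
E
python3 - <<'E'
from h import *
for n in ('side','top'):
    c=cam(n); cv2.imwrite(f'pics/{n}0.png',c['image']); np.save(f'{n}0.npy',c,allow_pickle=True)
    print(n,c['fx'],c['cx'],c['cy'],c['k1'],(-np.array(c['R']).T@c['t']).round(3),np.array(c['R']).round(2).tolist())
print(robot.get_obs())
E
```

```text
side 428.6295134460752 321.1072132136162 187.6463679835817 -0.029048959316721214 [0.226 0.562 0.78 ] [[-0.87, -0.5, -0.01], [-0.35, 0.61, -0.71], [0.36, -0.61, -0.7]]
top 411.2337376962835 316.4122260215694 204.39317077956105 -0.0918508244860174 [ 0.523 -0.067  1.073] [[-0.01, -1.0, 0.0], [-1.0, 0.01, -0.08], [0.08, -0.0, -1.0]]
{'time_s': 0.1, 'joint_pos': array([ 1.18652240e+00,  4.94171337e-01,  1.34607998e+00, -1.99160506e-05,
        1.30249980e+00, -9.55283006e-02]), 'qvel': array([-0.00253381, -0.00124043, -0.00140352, -0.0007226 , -0.00145144,
        0.00042109]), 'joint_torque': array([ 1.74078432e-03, -8.83591747e+01, -3.84564185e+01,  2.99729900e-04,
        5.09775171e-03, -4.92451613e-05]), 'ee_pos': array([0.17786379, 0.59881092, 0.23072495]), 'eef_rot': array([-4.51941367e-01, -3.10865534e+00,  1.77462048e-03]), 'contact_force': array([ 0.46171382,  0.06673575, -0.1618309 ]), 'wrist_torque': array([0.0005486 , 0.00860193, 0.01446589]), 'finger_force': 0.0, 'finger_gap': 0.08507481108897189}
```

View pics/side0.png

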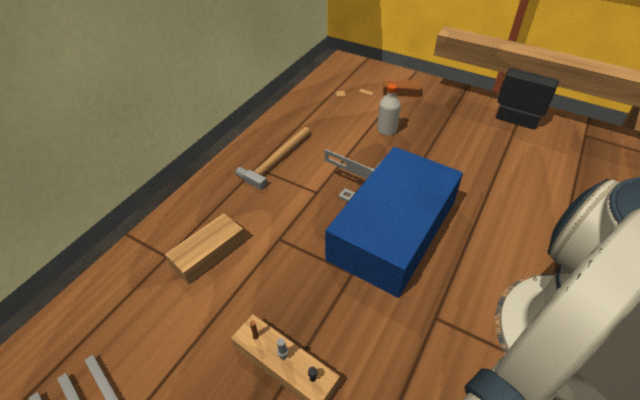

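View pics/top0.png

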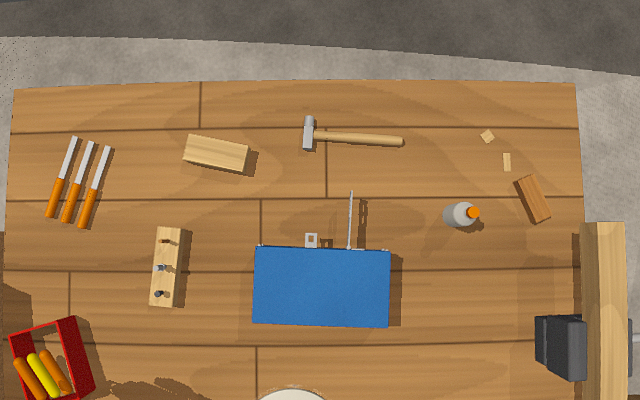

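Side: locker (395,215), staple (347,195), strap (350,165), rack with three pieces (254,330),(282,348),(313,373). Top: staple (311,240), strap (350,190–248), rack (168,268). Zooming in on rack and staple.

```bash
python3 - <<'E'
from h import *
s=np.load('side0.npy',allow_pickle=True).item();t=np.load('top0.npy',allow_pickle=True).item()
a=cv2.resize(s['image'][310:400,225:345],None,fx=3,fy=3,interpolation=cv2.INTER_CUBIC)
b=cv2.resize(s['image'][140:230,310:430],None,fx=3,fy=3,interpolation=cv2.INTER_CUBIC)
d=cv2.resize(t['image'][220:310,130:250],None,fx=3,fy=3,interpolation=cv2.INTER_CUBIC)
e=cv2.resize(t['image'][180:270,245:365],None,fx=3,fy=3,interpolation=cv2.INTER_CUBIC)
cv2.imwrite('pics/z0.png',np.vstack([np.hstack([a,b]),np.hstack([d,e])]))
E
```

```text
(no output)
```

View pics/z0.png

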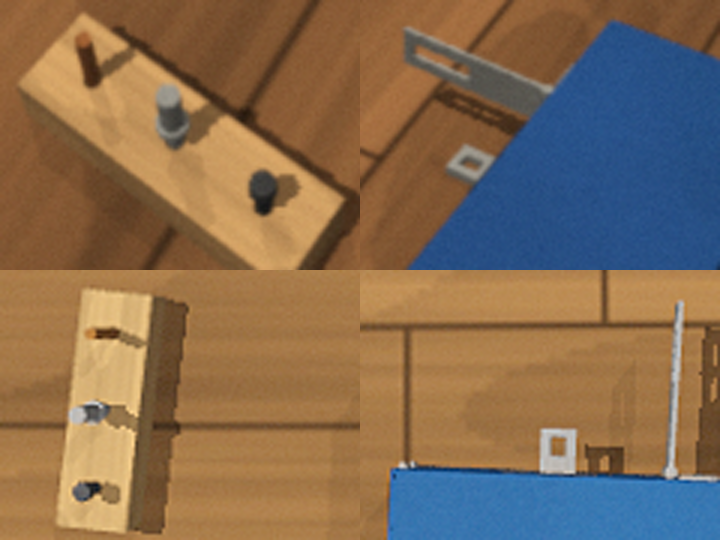

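The middle piece is the pin (side grip top (281,341), top view (157,268)). The eye is at (347.3,194) in side and (311,238.7) in top. The hasp sits near 90°. Triangulating now.

```bash
cat >> h.py <<'E'
from scipy.optimize import least_squares
def tri(cs,ps,x0=(0.5,0.1,0.08)):
    r=least_squares(lambda X:np.concatenate([proj(c,X)-p for c,p in zip(cs,ps)]),x0)
    return r.x,np.abs(r.fun).max()
E
python3 - <<'E'
from h import *
s=np.load('side0.npy',allow_pickle=True).item();t=np.load('top0.npy',allow_pickle=True).item()
f=lambda u,v,u0,v0:((u+.5)/3-.5+u0,(v+.5)/3-.5+v0)
for n,a,b in [('pintop',f(168,92,225,310),f(77,414-270,130,220)),
 ('eye',f(472-360,162,310,140),f(558-360,446-270,245,180)),
 ('haspend',f(405-360,40,310,140),f(680-360,302-270,245,180))]:
    X,e=tri([s,t],[a,b]); print(n,X.round(4),e.round(2))
    print('   depth s',world(s,*a),'t',world(t,*b))
print('pintop z=.098',world(s,*f(168,92,225,310),.098),world(t,*f(77,144,130,220),.098))
print('eye z=.085',world(s,*f(112,162,310,140),.085),world(t,*f(198,176,245,180),.085))
for p in [(254,247),(390,251),(388,327),(252,322)]: print('lockcorner',world(t,*p,.105).round(4))
print('hinge',world(t,*f(671-360,472-270,245,180),.099),'end',world(t,*f(680-360,302-270,245,180),.099), world(s,*f(45,30,310,140),.099))
# rack corners from top at z .04
for p in [(82,290),(152,297),(127,533),(57,525)]: print('rack',world(t,*f(p[0],p[1]-270,130,220),.04).round(4))
# staple centroid in top
im=t['image'].astype(int); g=im[225:252,298:326]; m=(g.min(2)>140); ys,xs=np.nonzero(m); print(xs.min()+298,xs.max()+298,ys.min()+225,ys.max()+225,xs.mean()+298)
print(im[236:246,302:322].sum(2)//3)
E
```

```text
pintop [0.4529 0.3165 0.0994] 0.06
   depth s [0.45336391 0.31584303 0.09782578] t [0.45296101 0.31698625 0.09828052]
eye [ 0.5215 -0.0542  0.0849] 0.03
   depth s [ 0.52423905 -0.05985547  0.07850948] t [ 0.52120348 -0.05312692  0.00061523]
haspend [ 0.6364 -0.1533  0.0849] 0.0
   depth s [ 0.68496409 -0.23793721  0.00259155] t [ 0.64571545 -0.16040146  0.00295116]
pintop z=.098 [0.45330585 0.3159058  0.098     ] [0.4529407  0.31709693 0.098     ]
eye z=.085 [ 0.52147989 -0.05410576  0.085     ] [ 0.52138301 -0.05425199  0.085     ]
lockcorner [0.5019 0.0787 0.105 ]
lockcorner [ 0.4902 -0.2407  0.105 ]
lockcorner [ 0.3133 -0.2334  0.105 ]
lockcorner [0.3274 0.0835 0.105 ]
hinge [ 0.50033197 -0.14316703  0.099     ] end [ 0.6347398  -0.15205222  0.099     ] [ 0.63438163 -0.14989073  0.099     ]
rack [0.5533 0.3374 0.04  ]
rack [0.5472 0.2765 0.04  ]
rack [0.3495 0.296  0.04  ]
rack [0.3556 0.3565 0.04  ]
305 316 233 247 310.58273381294964
[[118 115 115 180 192 189 146 102 104 105 104 125 188 185 189 107 116 118
  119 118]
 [114 113 117 178 194 190 141 110 116 111 113 143 190 188 187 106 115 118
  116 123]
 [110 108 113 179 190 190 143 102 115 109 111 141 188 189 188  98 108 113
   65 114]
 [113 104 108 176 191 189 142 101 106 109 106 138 188 188 191  96 108 113
   56  62]
 [110 107 115 178 191 190 143  96 103  99 104 139 188 189 186  98 107 111
   62  70]
 [116 113 115 181 191 186 149 109 115 108 110 146 187 190 188  97 108 109
   63  67]
 [114 113 112 182 189 186 185 181 180 165 170 173 184 186 167 101 108 112
   77  64]
 [119 117 122 195 187 184 188 186 185 188 190 186 181 188 169 106 116 122
  123  73]
 [120 118 122 196 185 182 189 182 184 184 187 180 181 190 170 114 122 127
  127  73]
 [122 122 124 197 189 185 188 183 181 185 189 183 180 188 171 112 121 123
  125  72]]
```

```bash
J="python3 -m jog"
python3 -m jog '[[0,16.6,-30.9,0,5],[0,16.6,-30.9,0,5],[0,16.6,-30.9,0,4],[0,16.6,-30.9,0,0],[0,16.6,-30.9,0,0]]' 40
for i in 1 2 3 4; do python3 -m jog '[[0,16.6,-30.9,0,0],[0,16.6,-30.9,0,0],[0,16.6,-30.9,0,0],[0,16.6,-30.9,0,0],[0,16.6,-30.9,0,0]]' | tail -c 400; done
python3 -m jog '[[0,0,0,0,0],[0,0,0,0,0]]'
```

```text
time_s: 0.52
ee_pos: [0.2613, 0.443, 0.231]
eef_rot: [-0.068, -3.141, 0.001]
contact_force: [0.9, -0.5, 0.3]
finger_gap: 0.0255
finger_force: 0.0
time_s: 0.93
ee_pos: [0.3443, 0.2885, 0.2312]
eef_rot: [-0.069, -3.141, 0.0]
contact_force: [1.2, 0.2, -0.1]
finger_gap: 0.0003
finger_force: 0.0
time_s: 1.35
ee_pos: [0.4273, 0.1339, 0.2312]
eef_rot: [-0.07, -3.141, 0.0]
contact_force: [1.0, 1.3, -0.8]
finger_gap: -0.0002
finger_force: 0.0
time_s: 1.77
ee_pos: [0.5104, -0.0207, 0.2312]
eef_rot: [-0.07, -3.141, -0.0]
contact_force: [1.0, -0.0, -1.1]
finger_gap: -0.0001
finger_force: 0.0
time_s: 2.18
ee_pos: [0.5933, -0.1751, 0.231]
eef_rot: [-0.07, -3.14, -0.0]
contact_force: [0.9, 0.4, -0.2]
finger_gap: -0.0
finger_force: 0.0
time_s: 2.35
ee_pos: [0.5932, -0.1749, 0.2305]
eef_rot: [-0.073, -3.14, -0.0]
contact_force: [-1.3, 1.0, -0.8]
finger_gap: -0.0002
finger_force: 0.0
```

```bash
python3 -m jog '[[0,0,0,-35,0],[0,0,0,-35,0],[0,0,0,-35,0],[0,0,0,-34,0],[0,0,0,0,0]]' | grep -E 'ee_pos|contact'
python3 -m jog '[[0,0.6,6,0,0],[0,0.6,6,0,0],[0,1.2,11.4,0,0],[0,1.3,11.4,0,0]]'| grep -E 'ee_pos|contact'
python3 -m jog '[[0,-1.7,12,0,0],[0,-1.7,12,0,0],[0,-5,11.6,0,0],[0,-5,11.6,0,0]]'| grep -E 'ee_pos|contact'
python3 -m jog '[[0,-8.3,10.3,0,0],[0,-8.4,10.3,0,0]]'| grep -E 'ee_pos|contact'
```

```text
ee_pos: [0.5891, -0.171, 0.0866]
contact_force: [-1.9, 0.0, -0.5]
ee_pos: [0.5976, -0.1377, 0.0944]
contact_force: [-0.7, -1.6, 0.3]
ee_pos: [0.5829, -0.09, 0.0926]
contact_force: [0.0, -2.2, -0.2]
ee_pos: [0.5657, -0.0696, 0.0923]
contact_force: [0.6, -1.3, -0.2]
```

```bash
python3 -m jog '[[0,-7.6,5.2,0,0],[0,-7.6,5.2,0,0],[0,-7.6,5.1,0,0]]'| grep -E 'ee_pos|contact'
python3 -m jog '[[0,-6.5,2.2,0,0],[0,-6.5,2.2,0,0],[0,-6,2.1,0,0],[0,0,0,0,0]]'| grep -E 'ee_pos|contact'
python3 -m jog '[[0,-3,0,0,0],[0,0,0,0,0]]'| grep -E 'ee_pos|contact'
python3 - <<'E'
from h import *
c=cam('top'); d=cam('side')
cv2.imwrite('pics/p1.png',np.hstack([cv2.resize(x,(400,400),interpolation=cv2.INTER_CUBIC) for x in (c['image'][190:270,290:370],d['image'][120:220,310:410])]))
E
```

```text
ee_pos: [0.543, -0.0549, 0.0923]
contact_force: [0.5, -1.9, -1.3]
ee_pos: [0.5234, -0.0485, 0.0922]
contact_force: [-0.5, -1.0, -0.7]
ee_pos: [0.5216, -0.0489, 0.0923]
contact_force: [0.7, -0.1, -0.0]
```

View pics/p1.png

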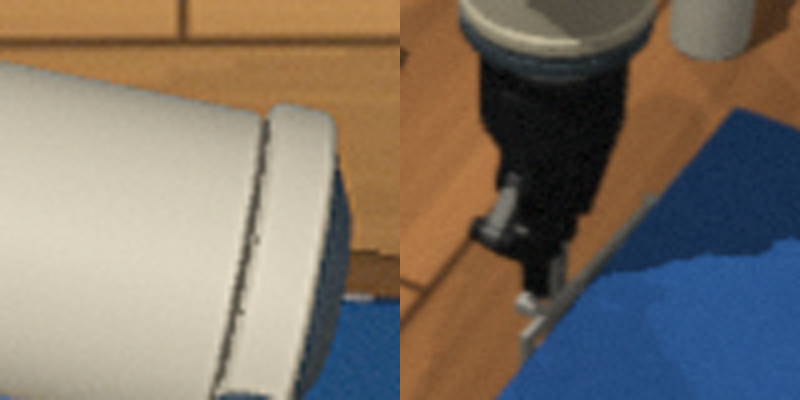

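The strap lies nearly along the doors, with the fingers on its outside. I'll press further until the force rises.

```bash
for i in 1 2 3; do python3 -m jog '[[0,-2,0,0,0],[0,0,0,0,0]]'| grep -E 'ee_pos|contact'; done
```

```text
ee_pos: [0.5198, -0.0488, 0.0922]
contact_force: [1.5, 0.5, 0.9]
ee_pos: [0.5176, -0.0488, 0.0923]
contact_force: [1.2, -0.5, 0.5]
ee_pos: [0.5164, -0.0489, 0.0925]
contact_force: [4.3, 1.1, -1.9]
```

```bash
for i in 1 2 ; do python3 -m jog '[[0,-2,0,0,0],[0,0,0,0,0],[0,0,0,0,0]]'| grep -E 'ee_pos|contact'; done
```

```text
ee_pos: [0.5161, -0.049, 0.0927]
contact_force: [12.7, 3.7, -6.8]
ee_pos: [0.5158, -0.049, 0.0929]
contact_force: [21.4, 3.8, -13.1]
```

Hasp is hard against its stop (21 N, no more travel). Backing off, rising, and going above the pin.

```bash
python3 -m jog '[[0,20,0,0,0],[0,20,0,20,0],[0,0,0,41,0],[40,0,0,41,0],[40,0,0,36,0]]'| grep -E 'ee_pos|contact'
python3 -m jog '[[40,-9,36.5,0,0],[40,-9,36.5,0,0],[40,-9,36.5,0,0],[40,-9,36.5,0,0],[40,-9,36.5,0,0]]'| grep -E 'ee_pos|contact'
python3 -m jog '[[40,-9,36.5,0,0],[40,-9,36.5,0,0],[40,-9,36.5,0,0],[40,-9,36.5,0,0],[40,-9,36.5,0,0]]'| grep -E 'ee_pos|contact'
python3 -m jog '[[40,0,0,0,0],[40,0,0,0,0]]'
python3 - <<'E'
from h import *
c=cam('top'); d=cam('side')
cv2.imwrite('pics/p2.png',np.hstack([cv2.resize(x,(400,400),interpolation=cv2.INTER_CUBIC) for x in (c['image'][190:270,270:350],d['image'][140:220,310:390])]))
E
```

```text
ee_pos: [0.5515, -0.0487, 0.2323]
contact_force: [1.5, -0.2, 0.6]
ee_pos: [0.5057, 0.1351, 0.2303]
contact_force: [1.9, 0.4, -0.1]
ee_pos: [0.4607, 0.3177, 0.2302]
contact_force: [0.9, 0.6, -0.6]
time_s: 6.87
ee_pos: [0.4608, 0.3176, 0.23]
eef_rot: [-0.065, -3.14, 0.001]
contact_force: [-0.4, -0.3, -0.7]
finger_gap: 0.0397
finger_force: 0.0
```

View pics/p2.png

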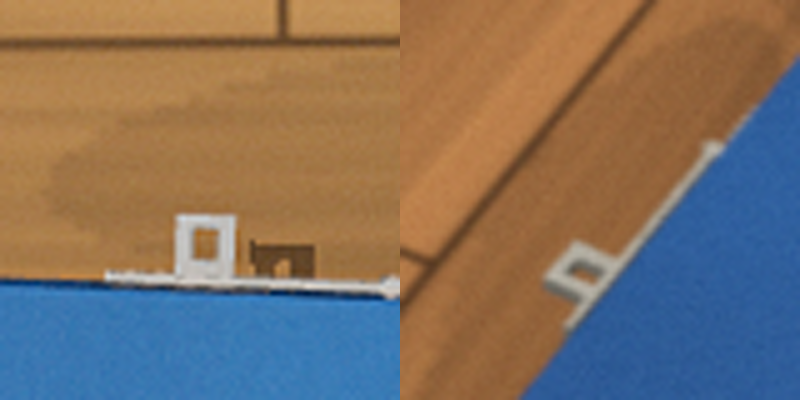

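Hasp flat and staple through the slot; eye at about (310.8,238.2) in top. Now grasping the pin.

```bash
python3 -m jog '[[40,-7.7,-1,0,0],[40,0,0,-40,0],[40,0,0,-40,0],[40,0,0,-40,0],[40,0,0,-20,0]]' 50| grep -E 'ee_pos|contact'
python3 -m jog '[[40,0,0,-10,0],[40,0,0,-11,0],[40,0,0,0,0]]'| grep -E 'ee_pos|contact'
python3 -m jog '[[10,0,0,0,0],[10,0,0,0,0],[10,0,0,0,0],[10,0,0,0,0],[10,0,0,0,0]]' 50
```

```text
ee_pos: [0.4522, 0.3129, 0.0868]
contact_force: [-0.7, -0.2, -0.4]
ee_pos: [0.4539, 0.3145, 0.0685]
contact_force: [-0.5, -0.7, 0.4]
time_s: 8.05
ee_pos: [0.4551, 0.3161, 0.0706]
eef_rot: [0.07, 3.138, 0.003]
contact_force: [-0.5, 4.7, 9.3]
finger_gap: 0.0122
finger_force: 49.4
```

```bash
python3 -m jog '[[10,0,0,3,0],[10,0,0,5,0],[10,0,0,10,0],[10,0,0,10,0],[10,0,0,0,0]]' 
python3 -m jog '[[10,0,0,30,0],[10,0,0,40,0],[10,0,0,40,0],[10,0,0,30,0],[10,0,0,0,0]]' 
python3 - <<'E'
from h import *
c=cam('top'); d=cam('side'); o=robot.get_obs(); 
for x in (c,d): print(proj(x,o['ee_pos']))
p=lambda x:(lambda q:x['image'][max(0,q[1]-45):q[1]+45,max(0,q[0]-45):q[0]+45])(proj(x,o['ee_pos']).astype(int))
cv2.imwrite('pics/p3.png',np.hstack([cv2.resize(p(x),(400,400),interpolation=cv2.INTER_CUBIC) for x in (c,d)]))
E
```

```text
time_s: 8.47
ee_pos: [0.455, 0.3158, 0.0993]
eef_rot: [0.069, 3.138, 0.002]
contact_force: [0.5, 1.7, 2.0]
finger_gap: 0.0126
finger_force: 48.8
time_s: 8.88
ee_pos: [0.4562, 0.3162, 0.2433]
eef_rot: [0.069, 3.133, 0.006]
contact_force: [0.4, 0.9, 0.0]
finger_gap: 0.0124
finger_force: 48.9
[130.12577284 271.83445309]
[272.91698803 295.16995751]
```

View pics/p3.png

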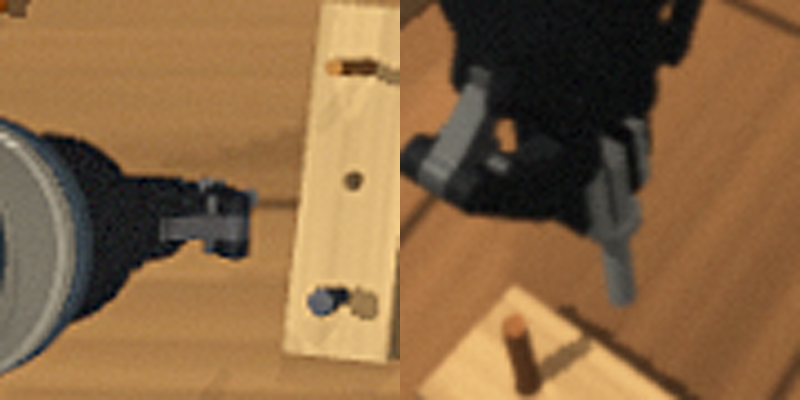

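Pin is held upright (side (~280,300)) and its bore is empty. Carrying it above the eye.

```bash
python3 -m jog '[[10,6.1,-33.7,0,0],[10,6.1,-33.7,0,0],[10,6.1,-33.7,0,0],[10,6.1,-33.7,0,0],[10,6.1,-33.7,0,0]]' | grep ee_pos
python3 -m jog '[[10,6.1,-33.7,0,0],[10,6.1,-33.7,0,0],[10,6.1,-33.7,0,0],[10,6.1,-33.7,0,0],[10,6.1,-33.7,0,0]]' | grep ee_pos
python3 -m jog '[[10,6.2,-33.8,0,0],[10,0,0,-30,0],[10,0,0,-30,0],[10,0,0,-20,0],[10,0,0,-8,0]]' | grep ee_pos
python3 -m jog '[[10,0,0,0,0],[10,0,0,0,0],[10,0,0,0,0]]'
python3 - <<'E'
from h import *
c=cam('top'); d=cam('side'); o=robot.get_obs(); print(o['ee_pos'])
for x in (c,d): print(proj(x,[.5214,-.0542,.085]),proj(x,o['ee_pos']-[0.002,-.0004,.0606]))
np.save('side1.npy',d,allow_pickle=True)
cv2.imwrite('pics/p4.png',np.hstack([cv2.resize(x,(400,400),interpolation=cv2.INTER_CUBIC) for x in (c['image'][200:260,285:345],d['image'][160:210,320:370])]))
E
```

```text
ee_pos: [0.4835, 0.1449, 0.2356]
ee_pos: [0.514, -0.0235, 0.2356]
ee_pos: [0.5186, -0.0554, 0.1453]
time_s: 10.48
ee_pos: [0.5214, -0.0555, 0.1495]
eef_rot: [-0.069, -3.141, 0.0]
contact_force: [0.2, 0.2, -0.4]
finger_gap: 0.0122
finger_force: 49.2
[ 0.52158018 -0.05553204  0.14986332]
[310.64491575 238.32637346] [311.01662177 239.09246561]
[347.05047688 193.65323903] [348.01811422 192.36067357]
```

View pics/p4.png

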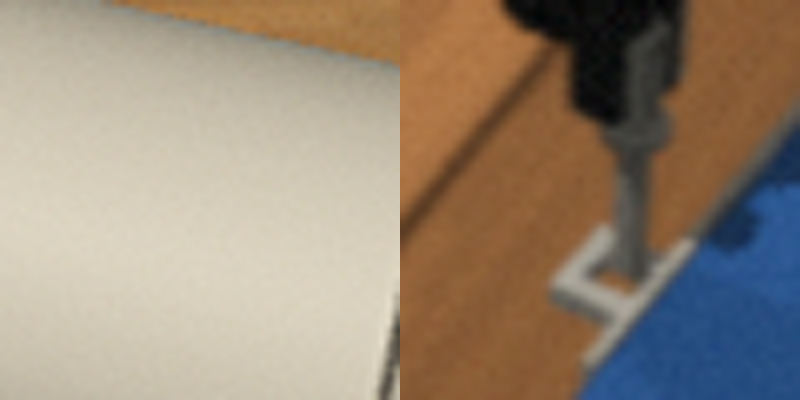

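Foot at about (348,194) in side, eye partly hidden around (347,194); I'll measure the shank axis and the sub-pixel offset.

```bash
python3 - <<'E'
from h import *
c=np.load('side1.npy',allow_pickle=True).item(); s=np.load('side0.npy',allow_pickle=True).item()
g=c['image'].astype(int)
# shank is grey (low saturation) on brown wood: saturation profile
sat=(g[...,2]-g[...,0])
for v in range(174,198): print(v,sat[v,338:358].tolist())
o=robot.get_obs()['ee_pos']
for off in (0,.02,.04,.05): print(off,proj(c,o-[.002,0,.0606-off]))
print('before eye')
sat0=(s['image'][...,2].astype(int)-s['image'][...,0]);
for v in range(187,202): print(v,sat0[v,338:358].tolist())
E
```

```text
174 [85, 86, 85, 75, 50, 26, 11, 3, -2, 1, 1, 5, 5, 9, 11, 34, 63, 83, 83, 82]
175 [86, 86, 86, 84, 79, 70, 47, 13, 0, 2, 7, 5, 6, 7, 9, 26, 61, 82, 81, 83]
176 [89, 89, 83, 85, 89, 84, 66, 28, 8, 6, 5, 5, 7, 8, 7, 26, 59, 82, 81, 84]
177 [83, 85, 89, 90, 87, 86, 71, 36, 13, 7, 4, 6, 6, 7, 12, 37, 69, 81, 84, 84]
178 [87, 86, 87, 90, 90, 86, 81, 63, 33, 12, 3, 4, 4, 13, 27, 57, 76, 80, 82, 84]
179 [85, 88, 86, 86, 88, 83, 84, 79, 59, 29, 8, 5, 8, 38, 71, 79, 82, 81, 83, 84]
180 [88, 89, 90, 87, 88, 84, 84, 83, 67, 24, 8, 3, 12, 46, 79, 82, 81, 82, 87, 86]
181 [86, 90, 86, 86, 84, 82, 85, 80, 61, 24, 7, 7, 17, 50, 77, 82, 82, 83, 84, 84]
182 [87, 86, 88, 86, 84, 83, 85, 79, 61, 25, 9, 4, 17, 50, 79, 84, 83, 83, 85, 80]
183 [87, 86, 85, 83, 81, 83, 81, 83, 61, 26, 9, 8, 19, 49, 78, 84, 83, 89, 84, 84]
184 [87, 84, 82, 82, 85, 83, 84, 84, 62, 24, 7, 6, 17, 51, 81, 85, 85, 83, 85, 84]
185 [83, 84, 82, 83, 85, 85, 86, 81, 55, 16, 11, 7, 22, 56, 82, 84, 85, 83, 86, 79]
186 [83, 84, 83, 86, 85, 87, 85, 81, 53, 16, 9, 13, 24, 63, 84, 84, 85, 84, 79, 64]
187 [82, 83, 85, 85, 85, 85, 81, 74, 5
[... 1674 characters left out ...]
, 26, 52, 60, 44, 25, 11, 10, 16, 14, 7, -38, -80, -92, -93]
195 [55, 27, 16, 16, 14, 14, 26, 53, 70, 69, 58, 35, 15, 15, 8, -28, -77, -91, -94, -92]
196 [48, 16, 10, 12, 14, 17, 17, 24, 32, 44, 53, 33, 17, 9, -11, -65, -89, -94, -96, -95]
197 [50, 17, 12, 12, 12, 12, 15, 17, 18, 21, 23, 18, 10, -9, -57, -85, -90, -93, -97, -94]
198 [67, 47, 28, 16, 11, 12, 11, 13, 16, 16, 16, 14, -1, -45, -82, -93, -96, -94, -90, -95]
199 [74, 67, 62, 52, 37, 20, 14, 9, 9, 12, 12, -1, -42, -79, -92, -93, -93, -92, -93, -93]
200 [77, 75, 70, 71, 66, 56, 39, 20, 14, 9, 2, -37, -82, -92, -92, -93, -95, -96, -95, -93]
201 [77, 76, 79, 79, 77, 72, 64, 55, 37, 12, -33, -80, -92, -94, -93, -91, -93, -91, -95, -92]
```

The shank is upright and matches the model to 0.1 px. Correcting by about (+1.5,+0.6) mm and feeling downwards.

```bash
python3 -m jog '[[10,1.5,0.6,0,0],[10,0,0,-2,0],[10,0,0,-2,0],[10,0,0,0,0],[10,0,0,0,0]]' | grep -E 'ee_pos|contact'
python3 -m jog '[[10,0,0,-2,0],[10,0,0,0,0]]' | grep -E 'ee_pos|contact'
python3 -m jog '[[10,0,0,-2,0],[10,0,0,0,0]]' | grep -E 'ee_pos|contact'
```

```text
ee_pos: [0.5227, -0.055, 0.1451]
contact_force: [-0.9, -0.2, -1.4]
ee_pos: [0.5227, -0.055, 0.143]
contact_force: [0.4, -1.5, -0.8]
ee_pos: [0.5226, -0.055, 0.141]
contact_force: [-1.0, -0.0, -1.2]
```

No contact below the staple's top: it is entering the eye. Lowering further.

```bash
python3 -m jog '[[10,0,0,-4,0],[10,0,0,-4,0],[10,0,0,0,0]]' | grep -E 'ee_pos|contact'
python3 -m jog '[[10,0,0,-6,0],[10,0,0,-6,0],[10,0,0,-6,0],[10,0,0,-6,0],[10,0,0,0,0]]' | grep -E 'ee_pos|contact'
python3 -m jog '[[10,0,0,-6,0],[10,0,0,-3,0],[10,0,0,0,0],[10,0,0,0,0]]' | grep -E 'ee_pos|contact|gap'
```

```text
ee_pos: [0.5224, -0.0549, 0.1324]
contact_force: [0.6, -0.3, -0.7]
ee_pos: [0.5222, -0.0548, 0.1079]
contact_force: [0.1, 1.9, -2.4]
ee_pos: [0.5225, -0.0548, 0.1]
contact_force: [0.1, 4.3, -3.0]
finger_gap: 0.0124
```

```bash
python3 -m jog '[[10,0,0,-3,0],[10,0,0,0,0],[10,0,0,0,0]]' | grep -E 'ee_pos|contact|gap'
python3 -m jog '[[20,0,0,0,0],[40,0,0,0,0],[40,0,0,0,0],[40,0,0,0,0]]' | grep -E 'ee_pos|contact|gap'
python3 -m jog '[[40,0,0,10,0],[40,0,0,25,0],[40,0,0,40,0],[40,0,0,40,0],[40,0,0,0,0]]' | grep -E 'ee_pos|contact|gap'
python3 -m jog '[[40,-20,35,0,0],[40,-20,35,0,0],[40,-20,35,0,0],[40,-20,35,0,0],[40,-20,35,0,0]]' | grep -E 'ee_pos|contact|gap'
python3 -m jog '[[40,0,35,0,0],[40,0,35,0,0],[40,0,0,0,0],[40,0,0,0,0]]' | grep -E 'ee_pos|contact|gap'
python3 - <<'E'
from h import *
c=cam('top'); d=cam('side')
cv2.imwrite('pics/p5.png',np.hstack([cv2.resize(x,(400,400),interpolation=cv2.INTER_CUBIC) for x in (c['image'][200:260,285:345],d['image'][160:210,320:370])]))
p=world(d,347,179);print(p)
for z in (.085,.090,.123): print(z,proj(d,[.5205,-.0545,z]),proj(c,[.5205,-.0545,z]))
E
```

```text
ee_pos: [0.5228, -0.0549, 0.0972]
contact_force: [1.3, 5.6, -3.1]
finger_gap: 0.0122
ee_pos: [0.5229, -0.0552, 0.0974]
contact_force: [-0.2, 0.1, -0.2]
finger_gap: 0.0396
ee_pos: [0.5258, -0.0557, 0.2198]
contact_force: [2.0, 0.2, 1.4]
finger_gap: 0.0398
ee_pos: [0.4216, 0.1212, 0.213]
contact_force: [1.5, 0.3, 0.6]
finger_gap: 0.0401
ee_pos: [0.4226, 0.1915, 0.2129]
contact_force: [-0.1, -0.3, -0.9]
finger_gap: 0.0401
[0.3899905  0.22184657 0.42143179]
0.085 [347.46369043 193.71056818] [310.77250993 238.7021134 ]
0.09 [347.53903007 192.16243142] [310.74509955 238.70865762]
0.123 [348.04980628 181.6556122 ] [310.55695048 238.75357743]
```

View pics/p5.png

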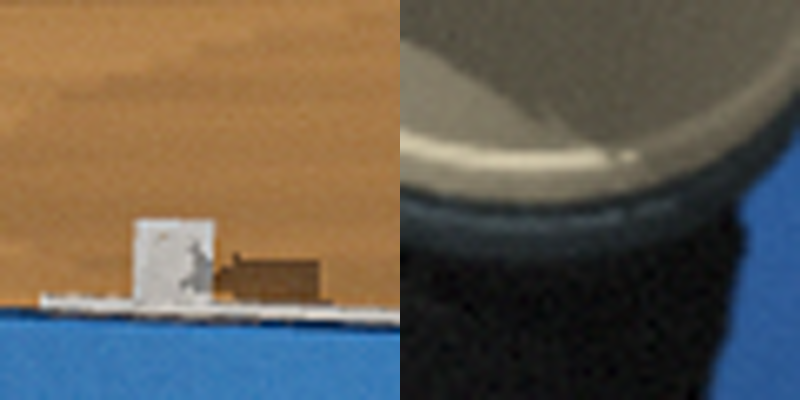

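From above, the pin covers the eye at about (311,239), upright; the arm hides the side view. Checking heights from the top depth and moving the arm clear for one side check.

```bash
python3 -m jog '[[40,0,35,0,0],[40,0,35,0,0],[40,0,35,0,0],[40,0,35,0,0],[40,0,0,0,0]]' | grep -E 'ee_pos|contact|time'
python3 - <<'E'
from h import *
c=cam('top'); d=cam('side')
for u in (309,310,311,312): print([world(c,u,v)[2].round(3) for v in (236,238,239,240,242)])
print('side',[(v,world(d,348,v).round(3).tolist()) for v in (179,182,184,188,192)])
cv2.imwrite('pics/p6.png',cv2.resize(d['image'][160:210,320:370],(400,400),interpolation=cv2.INTER_CUBIC))
E
```

```text
time_s: 14.6
ee_pos: [0.4236, 0.3337, 0.2126]
contact_force: [-0.6, -0.9, 0.3]
[np.float64(0.091), np.float64(0.122), np.float64(0.123), np.float64(0.124), np.float64(0.087)]
[np.float64(0.091), np.float64(0.123), np.float64(0.123), np.float64(0.124), np.float64(0.091)]
[np.float64(0.091), np.float64(0.123), np.float64(0.123), np.float64(0.123), np.float64(0.09)]
[np.float64(0.09), np.float64(0.123), np.float64(0.123), np.float64(0.123), np.float64(0.09)]
side [(179, [0.58, -0.178, 0.0]), (182, [0.52, -0.054, 0.122]), (184, [0.518, -0.049, 0.122]), (188, [0.517, -0.049, 0.109]), (192, [0.517, -0.049, 0.097])]
```

View pics/p6.png

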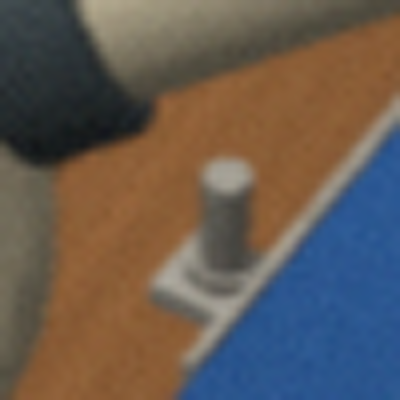

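The pin stands upright with its collar on the staple (collar top 0.090 m, pin top 0.123 m), and the hasp is flat. Handing in.

```bash
python3 -c "
from bench import robot
print(robot.sign_off())"
```

```text
the job is handed in; nothing more can be done
None
```

I swung the hasp shut and dropped the pin upright through the staple's eye with its collar seated; the job was handed in at about 14.7 s, and the hand-in call returned no verdict.

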